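# Nest the paste pans on the book-repair table

## Robot

A 6-joint arm with a two-finger parallel gripper is mounted at the origin on the work surface. World frame = base frame: x ahead of the robot, y to its left, z up, the work surface at z = 0. Lengths are in mm, angles in degrees, forces in N, time in s.
With the tool pointing down it reaches from about 150 to 775 mm from the base axis. Payload 6.1 kg.
Tool frame: the origin (TCP) lies at the very end of the fingers, on their centre line; the grasp point (between the pads) lies 19 mm behind it; z points along the fingers, y is the line along which they close (so a half turn about z gives the same grasp; the last joint's range is limited). The gripper opens to 85 mm and grips with 20 to 120 N. Pads are 22 mm wide; open, the fingers measure 114 mm over their backs; the gripper's body (76 mm by 85 mm) begins 54 mm behind the grasp point. The pads swing forward as they close: fully open they stand 13 mm farther back than shut.
Start: joints at [72.135, 7.208, -2.269, 80.523, 0, 90], TCP at [161.049, 499.671, 231.295] pointing down, gripper open.
Joint ranges: [-155.77, 155.77], [-54.66, 111.73], [-72.52, 77.12], [-102.08, 115.82], [-83.92, 84.16], [-180, 180]. Speed limits (degrees/s): [136.94, 136.94, 172.46, 180, 180, 180].

## Interface

Orientations are given as a 3x3 rotation matrix whose columns are the frame's x, y, z axes.
In Python, from station import env gives the robot as it stands.
- The arm moves only by the shell command python3 -m crank 'ROWS' [OPENING] [FORCE]. ROWS is JSON, a list of rows, each a list of 2 entries, a list of its own where there are three numbers: the shift along the tool's x, y, z in cm, then the turn about the tool's z in degrees. A call has 1 to 8 rows; each row is the pose to reach, as a shift and turn from the pose commanded when the call began, along the tool's axes at that moment; what a row does not reach only later rows make up. A row lasts 1/10 s, in which the tool goes at most 50 mm and 8.59 degrees, less where a joint would pass 70% of its speed; a pose out of reach is approached as far as the arm can. A call with a gripper value outside its range is refused whole. OPENING is the opening, from 0 (shut) to 1 (fully open), set as the call begins (- or left out, the last holds). The fingers move at their own pace and stop on an object; FORCE is the grip in N (left out, the last holds). Time passes only in rows, so rows that repeat a pose let the fingers close. It gives the time, the measured TCP pose, the force, the opening and the grip force at its end, in the units of the state.
- env.observe(): the state, without advancing time (a new reading comes with each control period).
- env.get_image(name): name is "side" or "top" or "wrist"; returns a dict with "pixels" (420x560x3 uint8, red, green, blue), "depth" (420x560 float32, mm along the optical axis (not along the pixel's ray), 0 where there is no reading), "intrinsics" (3x3 intrinsics, pixels), "rvec" (rotation vector, rad) and "tvec" (3), from world to camera coordinates, as OpenCV has them. Camera axes: x right, y down, z forward; pixel columns grow to the right and rows downward; lengths in mm; the calibration is good to about 2 mm. A picture is of the moment at which its call begins.
- env.hand_in(): hands the job in; it is judged then, once.
The state is a dict: "time_s": time; "joints": joint angles; "qvel": joint speeds; "effort": joint torques, N m; "tool_pos": TCP position; "tcp_rot": TCP orientation; "force": force on the tool from outside, world axes, zero at the start; "torque": the same for the moment, N m; "grip_width": opening from 0.0 (shut) to 1.0 (fully open); "grasp_force": force on a finger pad.
Only numpy, scipy, OpenCV 4.12 (cv2) and the standard library are available. Lean on these libraries where they do the work, as an engineer would, in place of code of your own. Each camera call takes 0.05 s, during which the arm holds its last target. There are 200 camera calls.

## Task

Put the empty paste pans away: stand the big blue pan in the middle of the round cork mat, then nest the middle-sized red pan in it, then the small yellow pan in the red one, and last put the steel lid on the yellow pan. Turn the pans so that their three handles are fanned well apart, none over or against another (roughly a third of a turn between them), with every piece seated fully home and level. Do not push the glass jar or the date stamp about.

Things in the scene. Friction and masses are not known exactly. Their poses are not given: they have to be found in the camera images.
- big_pan: Blue round pan, loose, open: 104 mm across outside, 40 mm high, wall 2.5, base 3 mm, 150 g. Origin: centre of underside, z up. One black handle along +x: level bar 12 mm wide, 9 mm high, top flush with the rim, out to 92 mm from the axis, then a 9 mm round tip rising to 23 mm above mid-bar, ending 110 mm out. Goes on the mat.
- mid_pan: Red round pan, loose, open: 82 mm across outside, 50 mm high, wall 2.5, base 3 mm, 120 g. Origin: centre of underside, z up. One black handle along +x: level bar 12 mm wide, 9 mm high, top flush with the rim, out to 92 mm from the axis, then a 9 mm round tip rising to 23 mm above mid-bar, ending 110 mm out. Rests on the blue pan's inner floor, 8 mm play all round, bar 4 mm over that rim.
- small_pan: Yellow round pan, loose, open: 60 mm across outside, 60 mm high, wall 2.5, base 3 mm, 90 g. Origin: centre of underside, z up. One black handle along +x: level bar 12 mm wide, 9 mm high, top flush with the rim, out to 92 mm from the axis, then a 9 mm round tip rising to 23 mm above mid-bar, ending 110 mm out. Rests on the red pan's inner floor, 8 mm play all round, bar 4 mm over that rim.
- lid: Steel lid, loose, right way up, about 80 g: disc 76 mm across, 4 mm thick; under it a plug 38 mm across, 8 mm deep; on top a black knob 18 mm across, from 12 to 42 mm above the origin. Origin: centre of the plug's underside, z up. Seated, the plug hangs in the yellow pan with 8 mm play, the disc rests on the rim and the origin is 52 mm above the pan's.
- mat: Round cork mat, 130 mm across, 4 mm thick, fixed to the table. Origin: centre of its underside, on the table; its top is 4 mm up.
- big_pan_grip (a point): Point in the big blue pan's handle bar to pinch from above (fingers either side of the 12 mm bar): 78 mm from the pan's axis along its +x, 35.5 mm above its underside, at mid-height of the bar; axes as the pan's.
- mid_pan_grip (a point): Point in the middle red pan's handle bar to pinch from above (fingers either side of the 12 mm bar): 78 mm from the pan's axis along its +x, 45.5 mm above its underside, at mid-height of the bar; axes as the pan's.
- small_pan_grip (a point): Point in the small yellow pan's handle bar to pinch from above (fingers either side of the 12 mm bar): 78 mm from the pan's axis along its +x, 55.5 mm above its underside, at mid-height of the bar; axes as the pan's.
- jar: Green glass jar with a white cap, 60 mm across, 79 mm high, loose; a bystander to leave where it is. Origin: centre of its underside.
- stamp: Date stamp with a black rubber foot 26 by 50 mm and a wooden knob, 69 mm high, loose; a bystander to leave where it is. Origin: centre of its underside.

How it is judged:
By the outcome, as a careful person would: the job done as asked, in the order asked, and still so for the second after the job is handed in, with the robot touching nothing.
It also fails if it takes over 109 s, if anything falls off the work surface, if the arm or the gripper's body presses on something with over 40 N, if the wrist force passes 120 N, or if a joint passes its speed limit or range.

## Working session

There is one attempt and no reset: what is moved stays moved. The work goes in short steps, Python scripts to look and compute and a shell command to move; the robot and the scene stay as the last step left them, time stands still between calls to the robot, and variables do not carry over. Pictures are saved under pics/ and viewed, at most 14 in all, crops included, and the job is handed in when it is done.

```bash
ls; mkdir -p pics
python3 - <<'E'
from station import env
import cv2,numpy as np
s=env.observe();print(s)
for n in("top","side"):
    d=env.get_image(n);cv2.imwrite(f"pics/{n}0.png",d["pixels"][...,::-1]);np.savez(f"{n}0.npz",**d)
    R=cv2.Rodrigues(d["rvec"])[0];print(n,d["intrinsics"],(-R.T@np.ravel(d["tvec"])),R)
E
```

```text
pics
{'time_s': 0.0, 'joints': array([ 7.21335687e+01,  7.24226686e+00, -2.32773196e+00,  8.05236653e+01,
       -6.88191183e-04,  9.00015716e+01]), 'qvel': array([ 0.0674115 , -0.02122078, -0.05521049, -0.02438799,  0.03544639,
        0.04873772]), 'effort': array([-1.17377400e-03, -4.35916328e+01,  3.52923131e+01,  1.72565907e-02,
       -1.35940667e-05, -7.72674639e-06]), 'tool_pos': array([160.94529582, 499.28464163, 230.50874315]), 'tcp_rot': array([[-9.51765906e-01,  3.06824737e-01, -4.90106668e-04],
       [ 3.06825129e-01,  9.51764629e-01, -1.55959464e-03],
       [-1.20560251e-05, -1.63474605e-03, -9.99998664e-01]]), 'force': array([-0.05734716,  0.41123214,  0.43080993]), 'torque': array([-0.03274853, -0.00765164, -0.02962422]), 'grasp_force': 0.0, 'grip_width': 0.9998123356417125}
top [[426.21136415   0.         281.3740556 ]
 [  0.         426.21136415 207.30031605]
 [  0.           0.           1.        ]] [ 397.70396834   25.80941007 1007.78380385] [[-0.01968782 -0.99954907  0.02267243]
 [-0.98617889  0.01568319 -0.16494007]
 [ 0.16451011 -0.02560638 -0.98604297]]
side [[403.6753424    0.         280.24399582]
 [  0.         403.6753424  212.62191478]
 [  0.           0.           1.        ]] [  54.23084791 -537.39210666  805.94428411] [[ 0.72623334 -0.68726072 -0.01605768]
 [-0.50324809 -0.51558286 -0.69348084]
 [ 0.46832308  0.5117099  -0.7202961 ]]
```

View pics/top0.png

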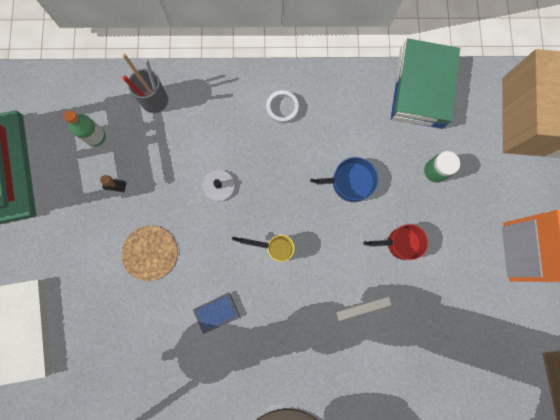

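View pics/side0.png

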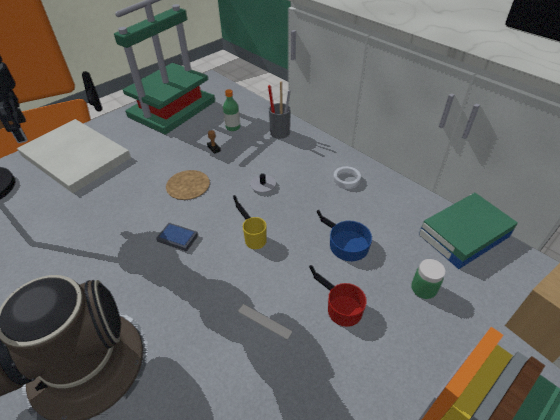

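The top view shows the mat at (150,252), blue pan (355,180), red pan (408,242), yellow pan (281,248) and lid (219,185). The stamp is at (113,183) and the jar at (442,167). All the pan handles point image-left, which is +y. The side view agrees.

```bash
cat > h.py <<'E'
import cv2,numpy as np
from scipy.optimize import least_squares
def cam(d):
    R=cv2.Rodrigues(np.array(d["rvec"],float))[0];return R,-R.T@np.ravel(d["tvec"]),np.linalg.inv(d["intrinsics"])
def cloud(d):
    R,c,Ki=cam(d);v,u=np.mgrid[:420,:560]
    r=np.stack([u,v,np.ones_like(u)],-1)@Ki.T
    return (r*d["depth"][...,None])@R+c
def ray(d,uv,z):
    R,c,Ki=cam(d);uv=np.atleast_2d(uv).astype(float)
    r=np.c_[uv,np.ones(len(uv))]@Ki.T@R
    return c+r*((z-c[2])/r[:,2])[:,None]
def circ(P):
    f=lambda p:np.hypot(P[:,0]-p[0],P[:,1]-p[1])-p[2]
    return least_squares(f,[*np.median(P[:,:2],0),40],loss='soft_l1',f_scale=1.5).x
def hsv(d): return cv2.cvtColor(np.ascontiguousarray(d["pixels"]),cv2.COLOR_RGB2HSV)
COL={'big':((105,120,40),(125,255,255)),'mid':((0,150,60),(6,255,255)),'small':((22,140,70),(34,255,255))}
H={'big':40,'mid':50,'small':60}
ROI={'top':{'big':(355,180),'mid':(408,242),'small':(281,248)},'side':{'big':(350,240),'mid':(346,304),'small':(255,233)}}
def mask(d,name,c,rad=48):
    m=cv2.inRange(hsv(d),*[np.array(x) for x in COL[name]]);k=np.zeros_like(m);cv2.circle(k,c,rad,255,-1)
    return m&k
def pan(d,name,c,base=0,rad=48):
    h=H[name]+base;m=mask(d,name,c,rad);W=cloud(d)
    P=W[(m>0)&(abs(W[...,2]-h)<5)]
    cc=circ(P) if len(P)>5 else None
    # outline ray-cast on rim plane
    cn=max(cv2.findContours(m,cv2.RETR_EXTERNAL,cv2.CHAIN_APPROX_NONE)[0],key=cv2.contourArea)[:,0]
    return cc,len(P),cn
def handle(d,name,c,ctr,base=0,rad=75):
    h=H[name]+base;m=(hsv(d)[...,2]<60);W=cloud(d);r=np.hypot(W[...,0]-ctr[0],W[...,1]-ctr[1])
    s=m&(W[...,2]>h-12)&(W[...,2]<h+8)&(r>R0[name]+6)&(r<92)
    P=W[s];q=(P[:,:2]-ctr[:2]).mean(0);return np.degrees(np.arctan2(q[1],q[0])),len(P),P[:,2].mean()
R0={'big':52,'mid':41,'small':30}
E
python3 - <<'E'
from h import *
for n in("top","side"):
    d=dict(np.load(n+"0.npz"));W=cloud(d)
    print(n,"table z",[W[v,u].round(1) for u,v in ([(60,330),(250,350)][0:0]+([(300,350)] if n=="top" else [(200,270)]))])
    for p in H:
        c=ROI[n][p];cc,k,cn=pan(d,p,c)
        print(p,cc,k,handle(d,p,c,cc) if cc is not None else "")
    hv=hsv(d);c=(150,252) if n=="top" else (188,184)
    m=cv2.inRange(hv,np.array((8,70,80)),np.array((22,255,255)));k=np.zeros_like(m);cv2.circle(k,c,42,255,-1);m&=k
    cn=max(cv2.findContours(m,cv2.RETR_EXTERNAL,cv2.CHAIN_APPROX_NONE)[0],key=cv2.contourArea)[:,0]
    print("mat",circ(ray(d,cn,4)),W[c[1],c[0]])
    c=(219,185) if n=="top" else (264,184)
    r=np.hypot(*(np.indices((420,560))[::-1]-np.array(c)[:,None,None]))
    P=W[(r<24)&(abs(W[...,2]-12)<3)];print("lid disc",circ(P),len(P),P[:,2].mean())
    P=W[(r<24)&(W[...,2]>36)&(W[...,2]<48)];print("knob",P.mean(0),len(P))
    for nm,c in (("jar",(446,162)),("stamp",(113,185))) if n=="top" else (("jar",(431,270)),("stamp",(213,142))):
        r=np.hypot(*(np.indices((420,560))[::-1]-np.array(c)[:,None,None]))
        P=W[(r<20)&(W[...,2]>8)];print(nm,P.min(0),P.max(0))
E
```

```text
top table z [array([236.3, -36.3,  -0.5])]
big [ 625.02506749 -174.20828746   50.00811102] 144 (np.float64(93.37645235585973), 55, np.float64(40.57561540832281))
mid [ 473.8164252  -287.85941344   39.04137324] 120 (np.float64(90.68393318703887), 72, np.float64(50.53166876692443))
small [464.73026645   4.42210683  27.69446598] 53 (np.float64(77.9767674405929), 87, np.float64(60.45059460100003))
mat [463.08096225 310.36153909  63.05666808] [464.34435697 307.78372746   5.14151726]
lid disc [620.46656501 149.67455619  27.83907394] 635 12.458884535184112
knob [618.90416703 149.03616876  42.43879863] 48
jar [ 397.70396834 -404.73063649    9.04056867] [ 677.86370479   25.80941007 1007.78380385]
stamp [397.70396834  25.80941007   8.70331428] [ 636.65719073  421.04686845 1007.78380385]
side table z [array([303.3,  29.9,   1.2])]
big [ 622.56524953 -173.63128297   50.13258525] 183 (np.float64(94.7710981953553), 61, np.float64(38.97892712783126))
mid [ 471.09929591 -287.80844556   39.14036549] 148 (np.float64(92.42511911898545), 113, np.float64(49.73515573463519))
small [461.59996565   4.7777287   28.25076946] 100 (np.float64(79.63026230782863), 75, np.float64(60.61920554681895))
mat [459.11218114 311.17102234  62.75930792] [459.19871959 307.53099863   6.37038001]
lid disc [617.64736024 151.0209692   28.23452115] 272 12.515953321500822
knob [615.98727206 148.57512266  41.50411964] 30
jar [  54.23084791 -537.39210666   22.36779418] [ 674.36809417 -347.16175845  805.94428411]
stamp [  54.23084791 -537.39210666    8.07229566] [717.86761936 454.63432646 805.94428411]
```

```bash
cat > go.py <<'E'
import sys,numpy as np
from station import env
s=env.observe();R=np.array(s["tcp_rot"]);p=np.array(s["tool_pos"])
phi=np.degrees(np.arctan2(R[1,0],R[0,0]))
print("t%.1f"%s["time_s"],"p",p.round(1),"phi %.1f"%phi,"j6 %.0f"%s["joints"][5],"F",np.round(s["force"],1),"w %.3f g %.0f"%(s["grip_width"],s["grasp_force"]))
for i in range(1,len(sys.argv)):
    x,y,z,f=map(float,sys.argv[i].split(","))
    print("->",((R.T@(np.array([x,y,z])-p))/10).round(2),"turn %.1f"%(-((f-phi+180)%360-180)))
E
python3 -m crank '[[[-1.2,-0.8,0],0.5],[[-4,-2.6,0],3],[[-8,-5.2,0],8],[[-12,-8,0],14],[[-16,-10.8,0],20],[[-20,-13.5,0],26],[[-24,-16.3,0],32],[[-28,-19,0],38]]' 1
python3 go.py 618.4,-96.1,130,94
```

```text
time_s: 0.9
tool_pos: [369.8, 230.3, 231.3]
tcp_rot: [[-0.557, 0.83, 0.0], [0.83, 0.557, -0.0], [-0.0, 0.0, -1.0]]
force: [-0.0, 1.2, -0.0]
grip_width: 1.001
grasp_force: 0.0
t0.9 p [369.8 230.3 231.3] phi 123.9 j6 88 F [-0.   1.2 -0. ] w 1.001 g 0
-> [-40.95   2.46  10.14] turn 29.9
```

```bash
python3 -m crank '[[[-4,0.3,0.5],3],[[-9,0.5,2],7],[[-14,0.8,3.5],11],[[-19,1.1,5],15],[[-24,1.4,6.5],19],[[-29,1.7,8],23],[[-33.5,2,9.2],26],[[-37,2.2,10.1],29]]' 0.5 >/dev/null
python3 -m crank '[[[-2.5,0,0],1],[[-3.9,0,0],1],[[-3.9,0.2,0],1]]' >/dev/null
python3 - <<'E'
from h import *
from station import env
d=env.get_image("wrist");cv2.imwrite("pics/w1.png",d["pixels"][...,::-1]);np.savez("w1.npz",**d)
E
python3 go.py 618.4,-96.1,130,94
```

```text
t2.0 p [ 600.3 -100.1  130.6] phi 94.1 j6 76 F [-0.1 -0.   0.5] w 0.501 g 0
-> [0.27 1.83 0.06] turn 0.1
```

View pics/w1.png

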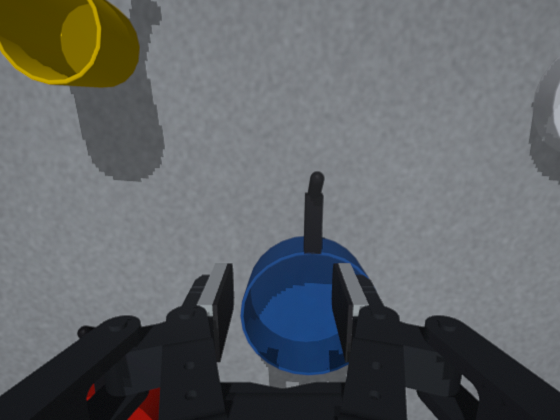

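The wrist view shows the blue handle from (313,250) to (316,180), to the right of the finger centre line at about x=285. I'll refine it with the wrist depth.

```bash
cat >> h.py <<'E'
def bar(d,name,guess,ang,base=0,tol=9):
    """bar centre line near guessed grip point: lateral offset, angle"""
    W=cloud(d);h=H[name]+base;a=np.radians(ang);ux=np.array([np.cos(a),np.sin(a)]);uy=np.array([-ux[1],ux[0]])
    g=np.array(guess[:2]);q=W[...,:2]-g;x=q@ux;y=q@uy
    s=(hsv(d)[...,2]<70)&(W[...,2]>h-4)&(W[...,2]<h+4)&(x>-18)&(x<12)&(abs(y)<22)
    X,Y=x[s],y[s]
    if len(X)<20: return None,len(X)
    k=np.polyfit(X,Y,1);c=g+ux*0+uy*np.polyval(k,0)
    return c.round(1),round(ang+np.degrees(np.arctan(k[0])),1),len(X),W[s][:,2].mean().round(1),"width",np.ptp(Y-np.polyval(k,X)).round(1)
E
python3 - <<'E'
from h import *
d=dict(np.load("w1.npz"))
print(bar(d,'big',(618.4,-96.1),94))
cc,k,_=pan(d,'big',(305,310),0,90);print(cc,k)
W=cloud(d);print(W[220,313],W[250,313],W[192,314])
E
```

```text
(array([620.1, -96. ]), np.float64(93.7), 747, np.float64(39.8), 'width', np.float64(12.0))
[ 625.14499876 -173.47753507   50.28807421] 1454
[620.330345   -99.63401965  40.22987674] [ 622.47713696 -121.7242555    39.4081404 ] [618.44902902 -78.75297113  47.06298829]
```

```bash
python3 go.py 620.1,-95.7,16.5,93.7
python3 -m crank '[[[0.3,0.9,1],0],[[0.4,1.7,3],0.3],[[0.3,2,6],0.4],[[0.3,2,8.5],0.4],[[0.3,2,10.4],0.4],[[0.3,2,11.2],0.4],[[0.3,2,11.4],0.4],[[0.3,2,11.4],0.4]]' 0.4 80 >/dev/null
python3 go.py 620.1,-95.7,16.5,93.7
```

```text
t2.0 p [ 600.3 -100.1  130.6] phi 94.1 j6 76 F [-0.1 -0.   0.5] w 0.501 g 0
-> [ 0.3   2.   11.41] turn 0.4
t2.9 p [620.7 -94.4  16.8] phi 93.8 j6 78 F [-0.3  0.7  0.4] w 0.403 g 0
-> [-0.12 -0.07  0.03] turn 0.1
```

```bash
python3 -m crank '[[[0,0,0],0],[[0,0,0],0],[[0,0,0],0],[[0,0,0],0],[[0,0,0],0],[[0,0,0],0]]' 0 80 |tail -2
python3 -m crank '[[[0,0,-0.2],0],[[0,0,-1],0],[[0,0,-2.5],0],[[0,0,-4.5],0],[[0,0,-6.5],0],[[0,0,-8.5],0],[[0,0,-9.7],0],[[0,0,-10],0]]' |tail -2
python3 go.py 463,388,116,90
python3 - <<'E'
from h import *
from station import env
d=env.get_image("wrist");cv2.imwrite("pics/w2.png",d["pixels"][...,::-1]);np.savez("w2.npz",**d)
E
```

```text
grip_width: 0.12
grasp_force: 78.2
grip_width: 0.116
grasp_force: 78.0
t4.2 p [621.  -95.4 117.9] phi 93.7 j6 78 F [ 0.6  0.6 -1.7] w 0.116 g 78
-> [ 49.26 -12.62   0.14] turn 3.7
```

View pics/w2.png

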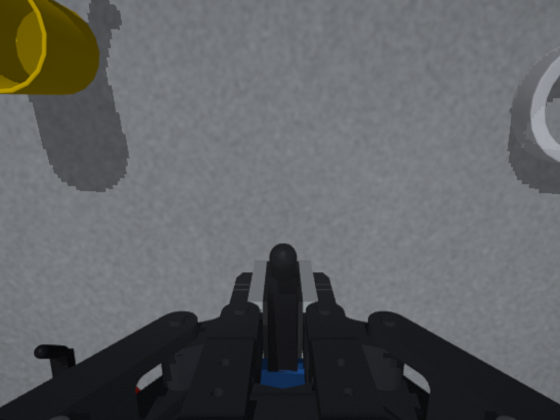

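The wrist view shows the blue bar held centrally between the fingers at (283,300). I'll carry it to the mat.

```bash
python3 -m crank '[[[1,-0.2,0],0],[[3,-0.8,0],0.3],[[6,-1.5,0],0.6],[[10,-2.5,0],1],[[14,-3.5,0],1.4],[[18,-4.5,0],1.8],[[22,-5.6,0],2.2],[[26,-6.6,0],2.6]]' |tail -1
python3 -m crank '[[[4,-1,0],0.3],[[8,-2,0],0.6],[[12,-3,0],0.8],[[16,-4.1,0],1],[[19,-4.9,0],1.1],[[21.5,-5.5,0],1.1],[[23,-5.9,0],1.1],[[23,-5.9,0],1.1]]' |tail -1
python3 go.py 463,388,116,90
python3 - <<'E'
from h import *
from station import env
for n in("top","side","wrist"):
    d=env.get_image(n);np.savez(n+"3.npz",**d);cv2.imwrite(f"pics/{n}3.png",d["pixels"][...,::-1])
    W=cloud(d);m=cv2.inRange(hsv(d),*[np.array(x) for x in COL['big']])>0
    s=m&(np.hypot(W[...,0]-463,W[...,1]-310)<70)&(W[...,2]>105)
    P=W[s];print(n,len(P),P[:,2].max() if len(P) else 0)
    if len(P)>30:
        P=P[P[:,2]>132-6]; A=np.c_[P[:,:2]-P[:,:2].mean(0),np.ones(len(P))]
        print(circ(P),np.linalg.lstsq(A,P[:,2],rcond=None)[0])
E
```

```text
grasp_force: 78.0
grasp_force: 78.0
t5.9 p [472.6 390.2 115.1] phi 90.2 j6 129 F [ 0.  -0.6 -1.1] w 0.123 g 78
-> [-0.22 -0.96 -0.09] turn 0.2
top 542 139.86161499819764
[472.47198831 309.13540763  49.96145376] [-5.25943439e-03 -1.84611214e-02  1.33586211e+02]
side 712 140.16225743290954
[469.85654646 309.16695703  50.16325553] [-1.92884989e-02 -5.16280175e-04  1.32940091e+02]
wrist 269 165.44706227443976
[473.11272135 368.78503219  11.4624798 ] [-3.76490401e-02  1.30397297e+00  1.36877106e+02]
```

View pics/side3.png

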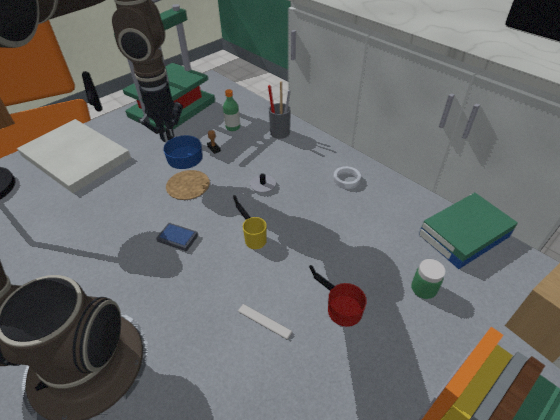

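The side view shows the blue pan hanging level at (183,152), above and just behind the mat at (188,184). The correction is 10 mm in −x and 1.6 mm in +y, then down.

```bash
python3 -m crank '[[[0.05,-0.4,0.3],0.1],[[0.1,-0.8,1.5],0.2],[[0.16,-1,3.5],0.2],[[0.16,-1,5.5],0.2],[[0.16,-1,7.5],0.2],[[0.16,-1,8.7],0.2],[[0.16,-1,9.2],0.2],[[0.16,-1,9.2],0.2]]' |tail -1
python3 go.py 462.6,391.8,20.5,90
python3 -m crank '[[[0,0,0.05],0],[[0,0,0.1],0],[[0,0,0.15],0],[[0,0,0.2],0],[[0,0,0.2],0]]' |tail -1
python3 go.py 462.6,391.8,20.5,90
```

```text
grasp_force: 78.0
t6.8 p [463.6 389.8  23.6] phi 89.8 j6 130 F [ 0.   0.3 -1.3] w 0.119 g 78
-> [ 0.2  -0.1   0.31] turn -0.2
grasp_force: 78.0
t7.3 p [464.1 390.4  22.5] phi 89.8 j6 130 F [ 0.2  0.3 -0.8] w 0.117 g 78
-> [ 0.14 -0.15  0.2 ] turn -0.2
```

```bash
python3 -m crank '[[[0,-0.1,0.05],0],[[0.1,-0.1,0.1],0],[[0.1,-0.1,0.15],0],[[0.1,-0.1,0.2],0],[[0.1,-0.1,0.2],0]]' |tail -1
python3 go.py 462.6,391.8,20.5,90
python3 - <<'E'
from h import *
from station import env
for n in("top","side"):
    d=env.get_image(n);W=cloud(d);m=cv2.inRange(hsv(d),*[np.array(x) for x in COL['big']])>0
    s=m&(np.hypot(W[...,0]-463,W[...,1]-310)<60)&(abs(W[...,2]-45)<6)
    P=W[s];A=np.c_[P[:,:2]-P[:,:2].mean(0),np.ones(len(P))]
    print(circ(P),np.linalg.lstsq(A,P[:,2],rcond=None)[0])
    cv2.imwrite(f"pics/{n}4.png",cv2.resize(d["pixels"][120:320,60:300] if n=="top" else d["pixels"][100:240,100:300],None,fx=3,fy=3)[...,::-1])
E
```

```text
grasp_force: 79.1
t7.8 p [463.2 391.4  21.3] phi 89.8 j6 130 F [-1.7 -1.9  6.9] w 0.120 g 79
-> [ 0.04 -0.06  0.08] turn -0.2
[462.47280966 310.4272072   49.94805849] [-1.17495111e-02 -2.66327088e-02  4.37281230e+01]
[459.56298381 311.62065328  50.34171872] [-1.67725299e-02 -1.39779752e-02  4.32097359e+01]
```

View pics/side4.png

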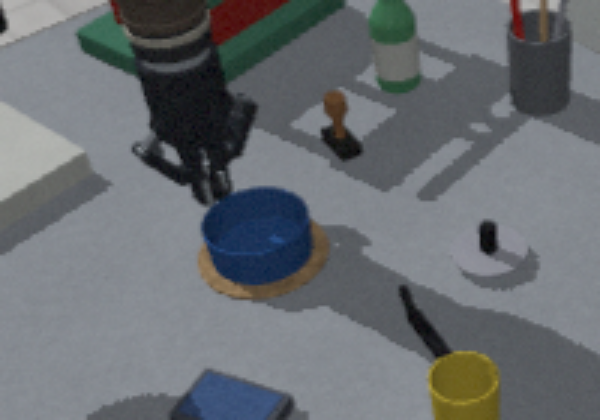

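The crop shows the blue pan centred and level on the mat. I'll release it and go for the red one.

```bash
python3 -m crank '[[[0,0,0],0],[[0,0,0],0],[[0,0,0],0],[[0,0,0],0]]' 0.4 |tail -2
python3 -m crank '[[[0,0,-0.3],0],[[0,0,-1.5],0],[[0,0,-4],0],[[0,0,-7],0],[[0,0,-10],0],[[0,0,-12.5],0],[[0,0,-13.5],0],[[0,0,-13.5],0]]' |tail -1
python3 go.py 472.4,-210,150,91.5
python3 - <<'E'
from h import *
from station import env
for n in("top","side"):
    d=env.get_image(n);W=cloud(d);m=cv2.inRange(hsv(d),*[np.array(x) for x in COL['big']])>0
    s=m&(np.hypot(W[...,0]-463,W[...,1]-310)<60)&(abs(W[...,2]-45)<6)
    P=W[s];print(circ(P),P[:,2].mean(),handle(d,'big',None,circ(P),4))
E
```

```text
grip_width: 0.398
grasp_force: 0.0
grasp_force: 0.0
t9.2 p [463.8 392.  157.4] phi 89.8 j6 130 F [ 0.4 -0.2 -0.1] w 0.397 g 0
-> [-60.2    1.04   0.6 ] turn -1.7
[462.47015793 310.2016923   49.93796248] 43.37858485256332 (np.float64(89.237771142534), 49, np.float64(44.83835049135448))
[459.02501194 310.86779183  50.09067511] 42.97119251598473 (np.float64(90.86974182501122), 32, np.float64(44.77281061974667))
```

```bash
python3 -m crank '[[[-1.5,0,0],0],[[-5,0.1,0],0],[[-9.5,0.2,0],0],[[-14,0.2,0],0],[[-18.5,0.3,0],0],[[-23,0.4,0],0],[[-27.5,0.5,0],0],[[-32,0.6,0],0]]' |tail -1
python3 -m crank '[[[-4.5,0.1,0],-0.2],[[-9,0.2,0],-0.5],[[-13.5,0.2,0],-0.8],[[-18,0.3,0],-1.2],[[-22.5,0.4,0.2],-1.6],[[-26,0.5,0.5],-1.7],[[-28.2,0.5,0.6],-1.7],[[-28.2,0.5,0.6],-1.7]]' |tail -1
python3 - <<'E'
from h import *
from station import env
d=env.get_image("wrist");cv2.imwrite("pics/w5.png",d["pixels"][...,::-1]);np.savez("w5.npz",**d)
print(bar(d,'mid',(472.4,-210),91.5))
W=cloud(d);m=cv2.inRange(hsv(d),*[np.array(x) for x in COL['mid']])>0
P=W[m&(np.hypot(W[...,0]-473,W[...,1]+288)<52)&(abs(W[...,2]-50)<5)];print(circ(P),len(P))
E
python3 go.py 472.4,-210,26.5,91.5
```

```text
grasp_force: 0.0
grasp_force: 0.0
(array([ 471.7, -210. ]), np.float64(91.5), 697, np.float64(49.9), 'width', np.float64(11.4))
[ 473.57495388 -287.28098887   39.25533865] 925
t10.9 p [ 470.6 -211.7  147.8] phi 91.4 j6 64 F [ 0.4  0.  -0.2] w 0.400 g 0
-> [ 0.15  0.21 12.12] turn -0.1
```

```bash
python3 -m crank '[[[0.1,0.1,1],0],[[0.2,0.15,3.5],0],[[0.2,0.15,6.5],0],[[0.2,0.15,9.3],0],[[0.2,0.15,11.2],0],[[0.2,0.15,12],0],[[0.2,0.15,12.1],0],[[0.2,0.15,12.1],0]]' |tail -1
python3 go.py 471.7,-209.5,26.5,91.5
python3 -m crank '[[[0,0,0],0],[[0,0,0],0],[[0,0,0],0],[[0,0,0],0],[[0,0,0],0],[[0,0,0],0]]' 0 80 |tail -2
python3 -m crank '[[[0,0,-0.3],0],[[0,0,-1.5],0],[[0,0,-3.5],0],[[0,0,-6],0],[[0,0,-8.5],0],[[0,0,-10.5],0],[[0,0,-11.8],0],[[0,0,-12],0]]' |tail -2
python3 go.py 394.9,271.3,147,210
```

```text
grasp_force: 0.0
t11.7 p [ 474.  -208.2   28.8] phi 91.6 j6 65 F [-0.   0.5  0.1] w 0.398 g 0
-> [-0.12 -0.23  0.23] turn 0.1
grip_width: 0.119
grasp_force: 78.2
grip_width: 0.12
grasp_force: 78.0
t13.1 p [ 474.3 -209.   150.1] phi 91.5 j6 65 F [-0.5  1.  -1.2] w 0.120 g 78
-> [48.23 -6.66  0.24] turn -118.5
```

```bash
python3 -m crank '[[[1,-0.1,0],-1],[[3,-0.4,0],-4],[[6,-0.8,0],-9],[[9.5,-1.3,0],-16],[[13,-1.8,0],-23],[[17,-2.3,0],-30],[[21,-2.9,0],-37],[[25,-3.5,0],-44]]' |tail -1
python3 go.py 394.9,271.3,150,210
```

```text
grasp_force: 78.0
t13.9 p [430.2  42.1 146.9] phi 135.9 j6 50 F [ 0.5  1.  -1.9] w 0.121 g 78
-> [18.5  13.99 -0.3 ] turn -74.1
```

```bash
python3 -m crank '[[[2.6,2,0],-7],[[5.2,4,0],-14],[[7.8,6,0],-21],[[10.4,8,0],-28],[[12.8,9.8,-0.1],-35],[[14.6,11.2,-0.2],-41],[[16,12.2,-0.3],-47],[[17,12.9,-0.3],-53]]' |tail -1
python3 go.py 394.9,271.3,150,210
```

```text
grasp_force: 78.0
t14.7 p [399.4 252.5 149.8] phi -171.1 j6 23 F [-0.2  0.4 -0.6] w 0.116 g 78
-> [ 0.15  1.93 -0.02] turn -21.1
```

```bash
python3 -m crank '[[[0.1,0.7,0],-6],[[0.1,1.3,0],-12],[[0.1,1.7,0],-17],[[0.1,1.9,0],-20],[[0.1,1.9,0],-21],[[0.1,1.9,0],-21],[[0.1,1.9,0],-21],[[0.1,1.9,0],-21]]' |tail -1
cat >> h.py <<'E'
def held(env,name,base,ctr=(462,310),rr=None,tag=None):
    for n in("top","side"):
        d=env.get_image(n);W=cloud(d);m=cv2.inRange(hsv(d),*[np.array(x) for x in COL[name]])>0
        s=m&(np.hypot(W[...,0]-ctr[0],W[...,1]-ctr[1])<75)&(abs(W[...,2]-base-H[name])<7)
        P=W[s];c=circ(P);P=P[np.hypot(P[:,0]-c[0],P[:,1]-c[1])>c[2]-3]
        A=np.c_[P[:,:2]-c[:2],np.ones(len(P))];L=np.linalg.lstsq(A,P[:,2],rcond=None)[0]
        print(n,name,c.round(1),"tilt deg",np.degrees(L[:2]).round(1),"z",L[2].round(1),len(P))
        if tag: cv2.imwrite(f"pics/{n}{tag}.png",cv2.resize(d["pixels"][120:320,60:300] if n=="top" else d["pixels"][60:240,100:300],None,fx=3,fy=3)[...,::-1])
E
python3 go.py 394.9,271.3,150,210
python3 -c "
from h import *;from station import env
held(env,'mid',121,tag='6')"
```

```text
grasp_force: 78.0
t15.5 p [397.1 269.9 151.1] phi -150.5 j6 5 F [-0.3  0.4 -1.1] w 0.118 g 78
-> [0.12 0.23 0.11] turn -0.5
top mid [466.5 307.2  39.2] tilt deg [ 0.2 -1.4] z 169.4 163
side mid [463.8 308.   39.3] tilt deg [-0.4 -0.3] z 168.8 76
```

View pics/side6.png

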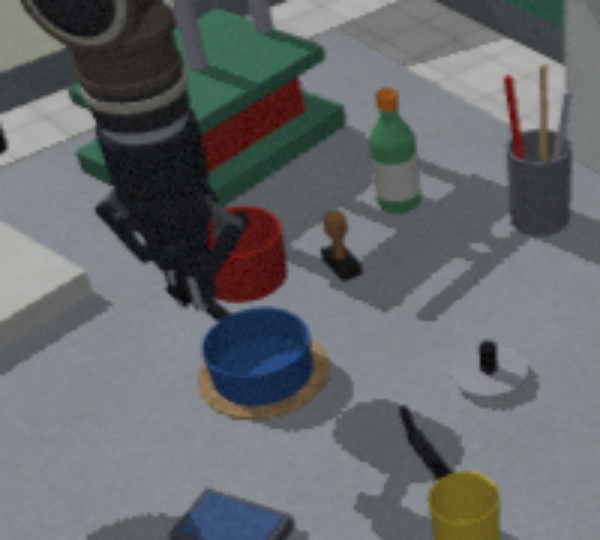

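The side crop shows the red pan hanging level over the blue one. The correction is 2.4 mm along tool x and 4.8 mm along tool y, then lower.

```bash
python3 -m crank '[[[0.1,0.2,0],-0.2],[[0.24,0.48,0],-0.5],[[0.24,0.48,1],-0.5],[[0.24,0.48,3],-0.5],[[0.24,0.48,5],-0.5],[[0.24,0.48,6],-0.5],[[0.24,0.48,6.3],-0.5],[[0.24,0.48,6.3],-0.5]]' |tail -1
python3 go.py
python3 -c "
from h import *;from station import env
held(env,'mid',59)"
```

```text
grasp_force: 77.9
t16.4 p [392.6 273.   88.1] phi -150.0 j6 5 F [-0.6 -0.4 -0.9] w 0.119 g 78
top mid [461.7 310.7  39.1] tilt deg [ 0.  -1.4] z 106.5 118
side mid [459.2 311.8  39.2] tilt deg [-0.8 -1.2] z 106.3 71
```

```bash
python3 -m crank '[[[0,0,0.5],0],[[0,0,1.5],0],[[0,0,2.7],0],[[0,0,3.7],0],[[0,0,4.3],0],[[0,0,4.5],0],[[0,0,4.5],0]]' |tail -1
python3 go.py
python3 -m crank '[[[0,0,0.05],0],[[0,0,0.1],0],[[0,0,0.15],0],[[0,0,0.2],0],[[0,0,0.25],0],[[0,0,0.25],0]]' |tail -1
python3 go.py
```

```text
grasp_force: 77.9
t17.2 p [392.6 272.9  42.9] phi -150.0 j6 5 F [ 0.6  0.2 -1.2] w 0.114 g 78
grasp_force: 77.9
t17.8 p [392.8 273.1  40.8] phi -150.0 j6 5 F [-0.2  0.1 -2. ] w 0.117 g 78
```

```bash
python3 -m crank '[[[0,0,0.1],0],[[0,0,0.2],0],[[0,0,0.3],0],[[0,0,0.3],0]]' |tail -1
python3 go.py
python3 -m crank '[[[0,0,0.05],0],[[0,0,0.1],0],[[0,0,0.15],0],[[0,0,0.15],0]]' |tail -1
python3 go.py
```

```text
grasp_force: 77.9
t18.2 p [392.7 273.   37.6] phi -150.0 j6 5 F [ 0.3  0.5 -1.1] w 0.115 g 78
grasp_force: 78.6
t18.6 p [392.8 273.1  36.7] phi -150.0 j6 5 F [-1.7 -1.9  3.5] w 0.120 g 79
```

```bash
python3 -m crank '[[[0,0,0],0],[[0,0,0],0],[[0,0,0],0],[[0,0,0],0]]' 0.4 |tail -2
python3 -m crank '[[[0,0,-0.3],0],[[0,0,-1.5],0],[[0,0,-4],0],[[0,0,-7],0],[[0,0,-10],0],[[0,0,-12],0],[[0,0,-12.6],0],[[0,0,-12.6],0]]' |tail -1
python3 go.py 480.3,80.8,160,258.5
python3 -c "
from h import *;from station import env
held(env,'mid',7);held(env,'big',4)"
```

```text
grip_width: 0.399
grasp_force: 0.0
grasp_force: 0.0
t19.8 p [393.3 273.5 163.5] phi -150.0 j6 5 F [0.  0.4 0.3] w 0.399 g 0
-> [  2.11 -21.03   0.34] turn -48.5
top mid [462.1 310.9  39.1] tilt deg [ 0.3 -1.7] z 56.1 105
side mid [458.9 311.8  39.3] tilt deg [-1.4 -0.8] z 54.8 105
top big [462.2 310.3  50.2] tilt deg [-0.1  0.2] z 43.6 96
side big [459.1 310.7  50. ] tilt deg [-0.4  0.8] z 42.5 90
```

```bash
python3 -m crank '[[[0.1,-1,0],-2],[[0.4,-4,0],-8],[[0.8,-8,0],-16],[[1.2,-12,0],-24],[[1.6,-16,0],-32],[[1.9,-19,0],-40],[[2.1,-20.8,0.3],-47],[[2.1,-21,0.3],-48.5]]' |tail -1
python3 -m crank '[[[0,0,0],0]]' |tail -1
python3 - <<'E'
from h import *
from station import env
d=env.get_image("wrist");cv2.imwrite("pics/w7.png",d["pixels"][...,::-1]);np.savez("w7.npz",**d)
print(bar(d,'small',(480.3,80.8),78.5))
W=cloud(d);m=cv2.inRange(hsv(d),*[np.array(x) for x in COL['small']])>0
P=W[m&(np.hypot(W[...,0]-464,W[...,1]-4)<42)&(abs(W[...,2]-60)<5)];print(len(P),circ(P) if len(P)>9 else'')
E
python3 go.py 480.3,80.8,36.5,258.5
```

```text
grasp_force: 0.0
grasp_force: 0.0
(array([480.2,  80.8]), np.float64(77.6), 667, np.float64(60.0), 'width', np.float64(11.1))
1301 [463.85710866   4.63427606  28.09353037]
t20.9 p [479.2  80.4 158.3] phi -101.6 j6 -69 F [-0.7 -0.3  0.2] w 0.397 g 0
-> [-0.07 -0.12 12.18] turn -0.1
```

View pics/w7.png

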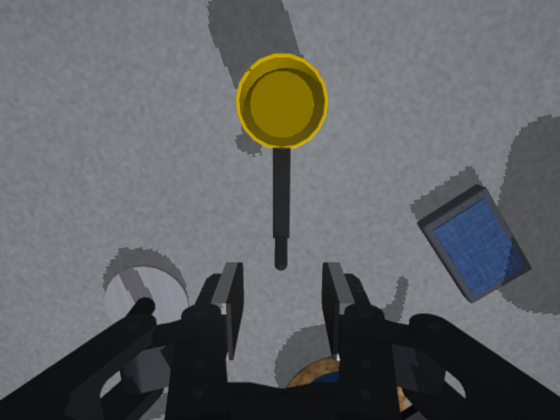

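The wrist view shows the yellow handle lined up between the fingers, its tip at (281,265) on the pinch line. Descend, grip and lift.

```bash
python3 -m crank '[[[-0.05,-0.1,1],0.3],[[-0.05,-0.1,3.5],0.6],[[-0.05,-0.1,6.5],0.6],[[-0.05,-0.1,9.3],0.6],[[-0.05,-0.1,11.2],0.6],[[-0.05,-0.1,12.1],0.6],[[-0.05,-0.1,12.2],0.6],[[-0.05,-0.1,12.2],0.6]]' |tail -1
python3 go.py 480.2,80.8,36.5,258
python3 -m crank '[[[0,0,0],0],[[0,0,0],0],[[0,0,0],0],[[0,0,0],0],[[0,0,0],0],[[0,0,0],0]]' 0 80 |tail -2
python3 -m crank '[[[0,0,-0.3],0],[[0,0,-1.5],0],[[0,0,-3.5],0],[[0,0,-6],0],[[0,0,-8.5],0],[[0,0,-10.5],0],[[0,0,-11.8],0],[[0,0,-12],0]]' |tail -2
python3 go.py 529.7,271.5,160,150
```

```text
grasp_force: 0.0
t21.8 p [481.   81.4  37.7] phi -102.0 j6 -68 F [ 0.4  0.5 -0.3] w 0.402 g 0
-> [0.07 0.06 0.12] turn -0.0
grip_width: 0.122
grasp_force: 78.4
grip_width: 0.117
grasp_force: 78.1
t23.1 p [481.5  81.1 159. ] phi -102.1 j6 -68 F [ 0.  -0.2 -0.4] w 0.117 g 78
-> [-19.63  -0.73  -0.08] turn 107.9
```

```bash
python3 -m crank '[[[-0.5,0,0],1],[[-2,-0.1,0],5],[[-4.5,-0.2,0],11],[[-7,-0.3,0],18],[[-10,-0.4,0],25],[[-13,-0.5,0],32],[[-15.5,-0.6,0],39],[[-17.5,-0.7,0],46]]' |tail -1
python3 go.py 529.7,271.5,160,150
```

```text
grasp_force: 78.0
t23.9 p [523.7 252.2 155.4] phi -148.3 j6 -6 F [ 0.4 -0.6 -0.4] w 0.118 g 78
-> [-1.52  1.32 -0.47] turn 61.7
```

```bash
python3 -m crank '[[[-0.5,0.4,-0.1],7],[[-0.9,0.8,-0.2],14],[[-1.3,1.1,-0.4],22],[[-1.5,1.3,-0.4],30],[[-1.5,1.3,-0.4],38],[[-1.5,1.3,-0.4],46],[[-1.5,1.3,-0.4],53],[[-1.5,1.3,-0.4],58]]' |tail -1
python3 -m crank '[[[0,0,0],2.5],[[0,0,0],3.5],[[0,0,0],3.5],[[0,0,0],3.5]]' |tail -1
python3 go.py 529.7,271.5,160,150
python3 -c "
from h import *;from station import env
held(env,'small',122,tag='8')"
```

```text
grasp_force: 78.0
grasp_force: 78.0
t25.1 p [529.8 269.7 160.6] phi 150.5 j6 57 F [ 0.4 -0.5 -0.2] w 0.119 g 78
-> [0.1  0.15 0.06] turn 0.5
top small [461.6 307.2  28.2] tilt deg [ 0.1 -0.5] z 180.6 84
side small [459.  308.8  28.2] tilt deg [-0.9  0.5] z 179.7 136
```

View pics/side8.png

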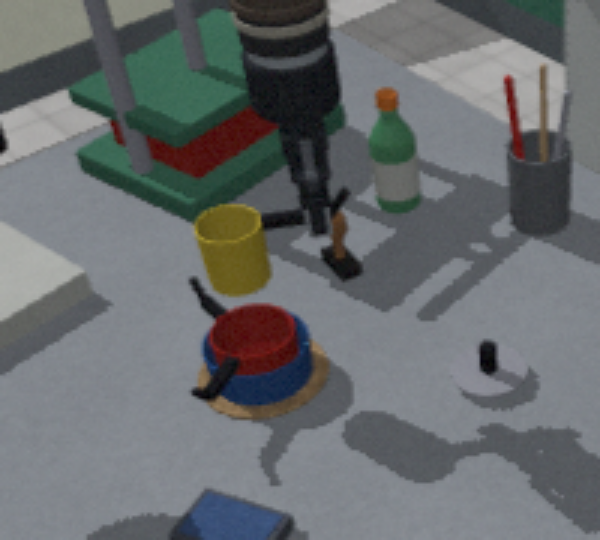

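The side crop shows the yellow pan level above the nest. The blue and red handles are well apart.

```bash
python3 -m crank '[[[0.08,0.15,0],0.3],[[0.15,0.3,0],0.5],[[0.15,0.3,1],0.5],[[0.15,0.3,2.7],0.5],[[0.15,0.3,4],0.5],[[0.15,0.3,4.8],0.5],[[0.15,0.3,5],0.5],[[0.15,0.3,5],0.5]]' |tail -1
python3 go.py
python3 -c "
from h import *;from station import env
held(env,'small',70)"
python3 -m crank '[[[0,0,0.5],0],[[0,0,1.6],0],[[0,0,3],0],[[0,0,4.3],0],[[0,0,5.2],0],[[0,0,5.6],0],[[0,0,5.7],0],[[0,0,5.7],0]]' |tail -1
python3 go.py
```

```text
grasp_force: 78.0
t26.1 p [530.1 273.  111. ] phi 149.9 j6 57 F [-0.  -0.1 -0.8] w 0.117 g 78
top small [462.5 310.7  27.9] tilt deg [ 3.2 -1.6] z 130.2 80
side small [459.7 312.4  28.2] tilt deg [-0.  -0.7] z 128.9 141
grasp_force: 78.0
t26.9 p [530.3 273.1  54.4] phi 149.9 j6 57 F [ 0.4  0.1 -1.2] w 0.118 g 78
```

```bash
python3 -m crank '[[[0,0,0.1],0],[[0,0,0.2],0],[[0,0,0.3],0],[[0,0,0.4],0],[[0,0,0.4],0]]' |tail -1
python3 go.py
python3 -m crank '[[[0,0,0.05],0],[[0,0,0.1],0],[[0,0,0.15],0],[[0,0,0.15],0]]' |tail -1
python3 go.py
python3 -m crank '[[[0,0,0.05],0],[[0,0,0.1],0],[[0,0,0.1],0]]' |tail -1
python3 go.py
```

```text
grasp_force: 78.0
t27.4 p [530.2 273.   50.2] phi 149.9 j6 57 F [-0.5 -0.3 -0.9] w 0.122 g 78
grasp_force: 78.1
t27.9 p [530.3 273.1  48.8] phi 149.9 j6 57 F [-0.3  0.1 -0.8] w 0.118 g 78
grasp_force: 78.6
t28.1 p [530.7 273.   48.3] phi 149.9 j6 57 F [ 0.5 -0.4  4.1] w 0.123 g 79
```

```bash
python3 -m crank '[[[0,0,0],0],[[0,0,0],0],[[0,0,0],0],[[0,0,0],0]]' 0.4 |tail -2
python3 -m crank '[[[0,0,-0.3],0],[[0,0,-1.5],0],[[0,0,-4],0],[[0,0,-7],0],[[0,0,-9.5],0],[[0,0,-11],0],[[0,0,-11.4],0],[[0,0,-11.4],0]]' |tail -1
python3 -c "
from h import *;from station import env
held(env,'small',10,tag='9');held(env,'mid',7);held(env,'big',4)"
python3 go.py 600,120,150,150
```

```text
grip_width: 0.398
grasp_force: 0.0
grasp_force: 0.0
top small [462.6 311.3  28.1] tilt deg [ 0.3 -0.3] z 69.1 125
side small [459.8 312.3  28.5] tilt deg [-0.7 -1.7] z 67.6 100
top mid [462.5 310.9  39.1] tilt deg [0.8 0.8] z 56.2 97
side mid [458.3 311.2  38.7] tilt deg [-1.1  0.9] z 55.1 55
top big [462.6 309.9  49.8] tilt deg [0.6 0.4] z 43.6 96
side big [459.6 310.8  50.3] tilt deg [-0.   1.4] z 43.4 83
t29.6 p [529.8 272.8 160.8] phi 149.9 j6 57 F [-0.2 -0.1  0.5] w 0.400 g 0
-> [-13.73  -9.71   1.08] turn -0.1
```

View pics/side9.png

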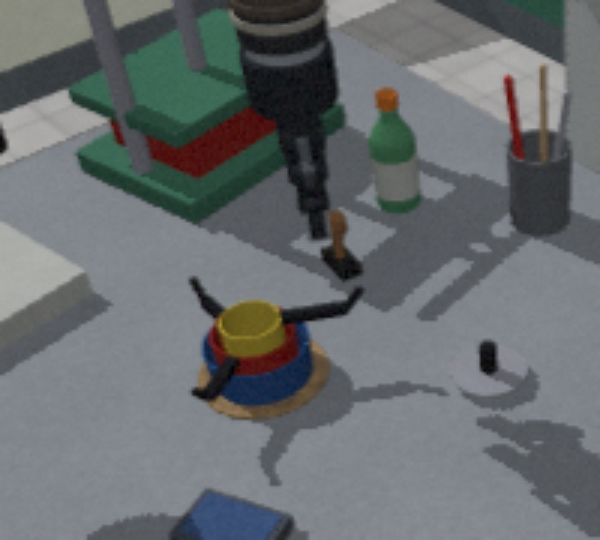

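The side crop shows all three pans nested and level, with handles fanned about 120° apart. On to the lid.

```bash
python3 go.py 619.5,149.3,150,150
python3 -m crank '[[[-1,-0.6,0],0],[[-3,-1.5,0.2],0],[[-6,-3,0.4],0],[[-9,-4.4,0.7],0],[[-11.5,-5.5,1],0],[[-13.3,-6.1,1.1],0],[[-13.9,-6.2,1.1],0],[[-13.9,-6.2,1.1],0]]' |tail -1
cat > lid.py <<'E'
from h import *
from station import env
import sys
d=env.get_image("wrist");W=cloud(d)
g=np.array([619.5,149.3]);r=np.hypot(W[...,0]-g[0],W[...,1]-g[1])
P=W[(r<20)&(W[...,2]>38)&(W[...,2]<46)];print("knob top",P.mean(0),circ(P[:,:2]) if len(P)>5 else 0,len(P),np.ptp(P,0))
P=W[(r<50)&(abs(W[...,2]-12)<2.5)];P=P[:,:2].astype(np.float32)
print("disc",cv2.minEnclosingCircle(P),len(P))
cv2.imwrite("pics/w10.png",d["pixels"][...,::-1])
E
python3 lid.py;python3 go.py 619.5,149.3,18,150
```

```text
t29.6 p [529.8 272.8 160.8] phi 149.9 j6 57 F [-0.2 -0.1  0.5] w 0.400 g 0
-> [-13.95  -6.2    1.08] turn -0.1
grasp_force: 0.0
knob top [618.36915294 150.45137411  41.58560836] [618.40729397 150.38078861   6.11799805] 443 [17.69826508 17.49949545  6.01230079]
disc ((619.0206909179688, 150.12718200683594), 37.909515380859375) 5986
t30.5 p [619.4 150.  150.7] phi 149.9 j6 44 F [1.  0.2 0.6] w 0.399 g 0
-> [-0.05 -0.05 13.27] turn -0.1
```

View pics/w10.png

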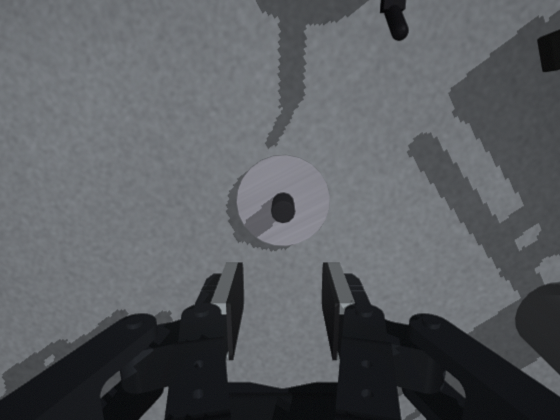

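The wrist view shows the lid disc at (283,202), centred between the fingers. Descend, grip and lift.

```bash
python3 -m crank '[[[0.05,0,1],0],[[0.05,0,3.5],0],[[0.05,0,6.5],0],[[0.05,0,9.5],0],[[0.05,0,11.8],0],[[0.05,0,12.9],0],[[0.05,0,13.2],0],[[0.05,0,13.2],0]]' |tail -1
python3 go.py 618.8,150.2,18,150
python3 -m crank '[[[0,0,0],0],[[0,0,0],0],[[0,0,0],0],[[0,0,0],0],[[0,0,0],0],[[0,0,0],0]]' 0 60 |tail -2
python3 -m crank '[[[0,0,-0.3],0],[[0,0,-1.5],0],[[0,0,-3.5],0],[[0,0,-6],0],[[0,0,-8.5],0],[[0,0,-10.5],0],[[0,0,-11.8],0],[[0,0,-12],0]]' |tail -2
python3 go.py 463,311.5,138,150
```

```text
grasp_force: 0.0
t31.3 p [619.  150.5  19.2] phi 150.0 j6 44 F [-0.1  0.3  0.9] w 0.402 g 0
-> [ 0.   -0.04  0.12] turn -0.0
grip_width: 0.187
grasp_force: 58.8
grip_width: 0.188
grasp_force: 58.5
t32.7 p [619.9 150.2 141. ] phi 149.9 j6 44 F [-0.3  0.3 -1. ] w 0.188 g 59
-> [21.66  6.1   0.27] turn -0.1
```

```bash
python3 -m crank '[[[0.8,0.2,0],0],[[2.8,0.8,0],0],[[5.8,1.6,0],0],[[9,2.5,0],0],[[12.5,3.5,0],0],[[16,4.5,0],0],[[19,5.4,0],0],[[20.8,5.9,0],0]]' |tail -1
python3 -m crank '[[[0.6,0.2,0],0],[[0.85,0.2,0],0],[[0.85,0.2,0],0],[[0.85,0.2,0],0]]' |tail -1
cat > lidh.py <<'E'
from h import *
from station import env
import sys
zt=float(sys.argv[1])
for n in("top","side"):
    d=env.get_image(n);W=cloud(d);h=hsv(d)
    s=(h[...,1]<40)&(h[...,2]>90)&(np.hypot(W[...,0]-462,W[...,1]-311)<55)&(abs(W[...,2]-zt)<5)
    P=W[s];A=np.c_[P[:,:2]-P[:,:2].mean(0),np.ones(len(P))]
    print(n,len(P),np.degrees(np.linalg.lstsq(A,P[:,2],rcond=None)[0][:2]).round(1),P[:,2].mean())
    m=s.astype(np.uint8)*255;cn=np.vstack(cv2.findContours(m,cv2.RETR_EXTERNAL,cv2.CHAIN_APPROX_NONE)[0])[:,0]
    hull=cv2.convexHull(cn)[:,0];print(circ(ray(d,hull,zt)),circ(P[:,:2])[:2])
    crop=d["pixels"][150:330,60:260] if n=="top" else d["pixels"][60:240,100:300]
    cv2.imwrite(f"pics/{n}{sys.argv[2]}.png",cv2.resize(crop,None,fx=3,fy=3)[...,::-1])
E
python3 lidh.py 133 11; python3 go.py 463,311.5,138,150
```

```text
grasp_force: 58.5
grasp_force: 58.5
top 435 [-0.2 -0.1] 130.9773122050857
[462.51141836 308.9916889   36.9786574 ] [459.91197744 310.23711917]
side 302 [-0.   0.2] 131.40484462857745
[458.0746063  307.607889    38.11280625] [459.79948707 310.98677128]
t34.0 p [462.8 310.7 138.6] phi 149.9 j6 64 F [-0.1 -0.2 -0.6] w 0.186 g 59
-> [0.02 0.08 0.06] turn -0.1
```

View pics/side11.png

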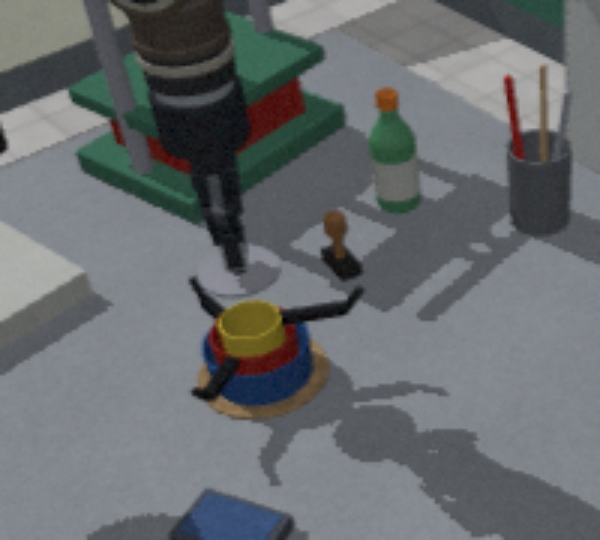

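The side crop shows the lid level above the yellow pan. A small +y nudge, then lower.

```bash
python3 -m crank '[[[0.08,0.15,0.3],0],[[0.08,0.15,1.2],0],[[0.08,0.15,2.5],0],[[0.08,0.15,3.7],0],[[0.08,0.15,4.6],0],[[0.08,0.15,5],0],[[0.08,0.15,5],0]]' |tail -1
python3 go.py
python3 -m crank '[[[0,0,0.1],0],[[0,0,0.2],0],[[0,0,0.3],0],[[0,0,0.4],0],[[0,0,0.5],0],[[0,0,0.5],0]]' |tail -1
python3 go.py
python3 -m crank '[[[0,0,0.05],0],[[0,0,0.1],0],[[0,0,0.15],0],[[0,0,0.15],0]]' |tail -1
python3 go.py
python3 lidh.py 74 12
```

```text
grasp_force: 58.6
t34.7 p [461.8 312.7  87.8] phi 149.9 j6 64 F [ 0.3 -0.1 -1.5] w 0.187 g 59
grasp_force: 58.6
t35.3 p [462.2 312.9  83.7] phi 149.9 j6 64 F [ 0.6 -0.5 -0.7] w 0.182 g 59
grasp_force: 58.6
t35.7 p [462.4 313.   82.5] phi 149.9 j6 64 F [ 0.3 -0.   0.5] w 0.184 g 59
top 381 [0.  0.3] 74.79193806563582
[462.66959507 312.2713567   36.97851942] [459.67707548 312.23311837]
side 280 [-0.4 -0.2] 75.3592306048187
[459.93514929 313.60399393  38.06106201] [459.29117983 314.10514154]
```

View pics/side12.png

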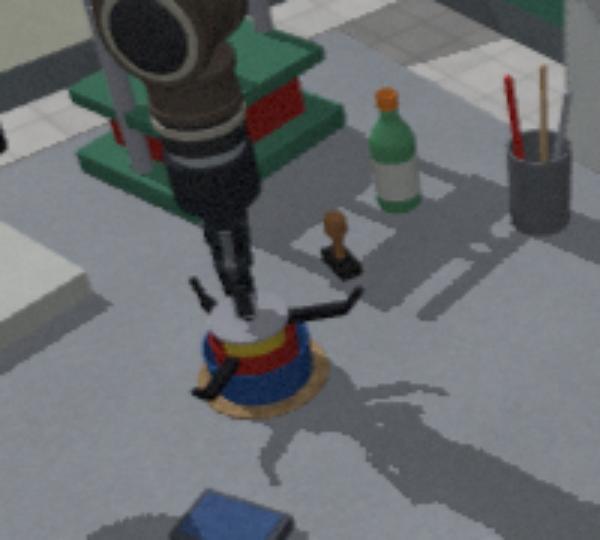

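The lid is about 1 mm off centre and 1 to 2 mm above its seat. Creep down to contact, release and retreat.

```bash
python3 -m crank '[[[0,-0.1,0.05],0],[[0,-0.1,0.1],0],[[0,-0.1,0.1],0],[[0,-0.1,0.1],0]]' |tail -1
python3 go.py
python3 -m crank '[[[0,0,0.05],0],[[0,0,0.1],0],[[0,0,0.1],0]]' |tail -1
python3 go.py
```

```text
grasp_force: 59.4
t36.2 p [462.3 312.9  82.4] phi 149.9 j6 64 F [-1.9  1.4  6.2] w 0.187 g 59
grasp_force: 59.9
t36.5 p [462.4 312.9  82.4] phi 149.9 j6 64 F [-3.4 -0.2 12.3] w 0.182 g 60
```

```bash
python3 -m crank '[[[0,0,-0.1],0],[[0,0,-0.1],0],[[0,0,-0.1],0],[[0,0,-0.1],0],[[0,0,-0.1],0]]' 0.45 |tail -2
python3 -m crank '[[[0,0,-0.3],0],[[0,0,-1.2],0],[[0,0,-3.5],0],[[0,0,-6.5],0],[[0,0,-9.5],0],[[0,0,-11.5],0],[[0,0,-12],0],[[0,0,-12],0]]' |tail -1
python3 -m crank '[[[-1,-2,0],0],[[-3,-5,0],0],[[-6,-8,0],0],[[-9,-11,0],0],[[-11,-13,0],0],[[-12,-14,0],0],[[-12,-14,0],0],[[-12,-14,0],0]]' |tail -1
python3 lidh.py 74 13; python3 -c "
from h import *;from station import env
d=env.get_image('top');W=cloud(d)
for p,b,g in(('big',4,90),('mid',7,210),('small',10,-30)):
    print(p,handle(d,p,None,(462.5,310.8),b))
"; python3 go.py
python3 - <<'E'
import cv2,numpy as np
a=cv2.imread('pics/top13.png');b=cv2.imread('pics/side13.png')
cv2.imwrite('pics/both.png',cv2.resize(np.hstack([a,b]),(800,360)))
E
```

```text
grip_width: 0.454
grasp_force: 0.0
grasp_force: 0.0
grasp_force: 0.0
top 0 [0. 0.] nan
big (np.float64(nan), 0, np.float64(nan))
mid (np.float64(nan), 0, np.float64(nan))
small (np.float64(nan), 0, np.float64(nan))
t38.7 p [495.2 131.9 200.9] phi 150.0 j6 45 F [ 0.2  1.2 -0.8] w 0.445 g 0lidh.py:8: RuntimeWarning: Mean of empty slice.
  P=W[s];A=np.c_[P[:,:2]-P[:,:2].mean(0),np.ones(len(P))]
  ret = um.true_divide(
lidh.py:9: RuntimeWarning: Mean of empty slice.
  print(n,len(P),np.degrees(np.linalg.lstsq(A,P[:,2],rcond=None)[0][:2]).round(1),P[:,2].mean())
  ret = ret.dtype.type(ret / rcount)
Traceback (most recent call last):
  File "lidh.py", line 10, in <module>
    m=s.astype(np.uint8)*255;cn=np.vstack(cv2.findContours(m,cv2.RETR_EXTERNAL,cv2.CHAIN_APPROX_NONE)[0])[:,0]
                                ~~~~~~~~~^^^^^^^^^^^^^^^^^^^^^^^^^^^^^^^^^^^^^^^^^^^^^^^^^^^^^^^^^^^^^^^^
ValueError: need at least one array to concatenate
h.py:33: RuntimeWarning: Mean of empty slice.
  P=W[s];q=(P[:,:2]-ctr[:2]).mean(0);return np.degrees(np.arctan2(q[1],q[0])),len(P),P[:,2].mean()
  ret = um.true_divide(
  ret = ret.dtype.type(ret / rcount)
[ WARN:0@0.022] global loadsave.cpp:275 findDecoder imread_('pics/top13.png'): can't open/read file: check file path/integrity
[ WARN:0@0.022] global loadsave.cpp:275 findDecoder imread_('pics/side13.png'): can't open/read file: check file path/integrity
Traceback (most recent call last):
cv2.error: OpenCV(4.12.0) :-1: error: (-5:Bad argument) in function 'resize'
> Overload resolution failed:
>  - src data type = object is not supported
>  - Expected Ptr<cv::UMat> for argument 'src'
```

```bash
python3 -m crank '[[[-0.5,-2,0],0],[[-1.5,-5,-1],0],[[-3,-9,-2],0],[[-4.3,-13,-3],0],[[-5.2,-16.5,-3],0],[[-5.6,-18.8,-3],0],[[-5.6,-18.8,-3],0],[[-5.6,-18.8,-3],0]]' |tail -1
python3 go.py
python3 lidh.py 74 13; python3 -c "
from h import *;from station import env
d=env.get_image('top');W=cloud(d)
for p,b,g in(('big',4,90),('mid',7,210),('small',10,-30)):
    h=H[p]+b;q=W[...,:2]-(462.5,310.8);r=np.hypot(q[...,0],q[...,1]);a=np.degrees(np.arctan2(q[...,1],q[...,0]))
    s=(hsv(d)[...,2]<70)&(r>58)&(r<92)&(abs((a-g+180)%360-180)<40)&(W[...,2]>h-14)&(W[...,2]<h+8)
    m=q[s].mean(0);print(p,np.degrees(np.arctan2(m[1],m[0])),W[s][:,2].mean(),s.sum())
import cv2
a=cv2.imread('pics/top13.png');b=cv2.imread('pics/side13.png')
cv2.imwrite('pics/both.png',cv2.resize(np.hstack([a,b]),(800,360)))
"
```

```text
grasp_force: 0.0
t39.5 p [450.  -59.2 231.3] phi 149.9 j6 23 F [0.  0.1 0.1] w 0.450 g 0
top 871 [-0.2 -0.1] 74.89943150646756
[462.72456534 312.30816743  37.43201333] [462.79586679 313.18565889]
side 298 [ 0.4 -0.1] 75.50773234883445
[459.31091382 313.90796635  37.8016988 ] [459.22398928 313.18540683]
big 88.81414054119688 44.6402794242771 54
mid -150.26666644868124 57.56744302315062 75
small -29.717387435720497 70.87115433822353 75
```

View pics/both.png

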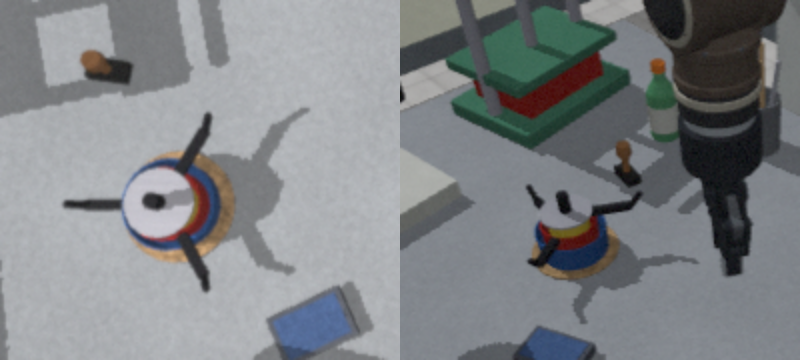

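The final views show the stack centred on the mat, the lid level at about 74 mm as expected, and handles at 89°, 210° and 330°. The stamp is where it was. Handing in.

```bash
python3 -c "
from station import env
print(env.hand_in())"
```

```text
the job is handed in; nothing more can be done
None
```

The job is handed in at about 40 s: the blue, red and yellow pans are nested in the middle of the mat with the lid on and the handles about 120° apart; the stamp looked unmoved in the last picture and the arm never worked near the jar, though I took no final picture of it.

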